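# Seat the trackball ring of a barn ultrasound scanner

## Task

The scanner's trackball has been cleaned and its grey retaining ring laid back over the ball, but turned the wrong way. With a fingertip, push the ring round by its raised lugs until the notch in its rim meets the steel pin, then press the ring down fully home on the console and take the hand away. Do not lift the ring, and leave the bottle, the screwdriver and the tin where they are.

Things in the scene. Friction and masses are not known exactly. Their poses are not given: they have to be found in the camera images.
- console: Portable ultrasound scanner, white, fixed to the bench. Base 300 x 320 x 45 mm (x, y, z); origin under its centre, on the bench; x points from the trackball to the screen, z up. Flat keys stand up to 3 mm above the top face. The screen panel, 300 mm wide, is hinged at x = +150 mm and leans back to x = +363, rising to 140 mm. Trackball axis at x = -75, y = 0 mm.
- ball_top (a point): Top of the trackball, on the axis about which the ring turns, 22 mm above the console's top face (67 mm above the bench). The ball is 36 mm wide, fixed, and does not roll.
- pin (a point): Foot (on the console's top face, 45 mm above the bench) of the upright dark steel key pin: 12 mm diameter, 5.5 mm tall, upper 2.3 mm tapering to 8 mm. It stands 44 mm from the ball's axis, towards the screen. More than half of it shows outside the ring's rim.
- ring: Loose grey plastic ring, 80 g: 84 mm outside, 38 mm bore around the ball, 8 mm thick. Origin on its axis at its underside; x points to its notch, z up. At the start it lies level on a rubber seal, underside 51 mm above the bench, 0.8 to 3.1 rad from the pin, and turns freely either way, passing just above the pin. Fully home its underside is on the console's top face, 45 mm above the bench.
- ring_notch (a point): Middle of the notch in the ring's rim, 44 mm from the ring's axis, at the height of its underside. The notch is 7 mm deep, about 13 mm wide inside and 17 mm at the rim: it goes over the pin when within about 0.06 rad.
- lug_a (a point): Middle of the top of one of two equal lugs on the ring's top, at y = +35 mm of the ring (90 degrees counter-clockwise from the notch, from above). Each is 8 mm thick along the push, 12 mm radially (29 to 41 mm from the axis) and rises 12.5 mm above the ring's top, 20.5 mm above its underside.
- lug_b (a point): The same on the other lug, at y = -35 mm of the ring (90 degrees clockwise from the notch, from above).
- seal (a joint): How far (m) the rubber seal under the ring (24 to 36 mm from the axis) is pressed in: 0 at the start, 0.006 fully in. It is a stiff friction fit: it carries the ring's weight, sinks under a press of about 6 to 10 N and stays where it is left. It does not turn.
- gel_bottle: Clear gel bottle, 54 mm diameter, 160 mm tall, standing left of the console; origin at the centre of its underside. Leave it.
- screwdriver: Screwdriver lying right of the console, along its own x. Leave it.
- tin: Small closed steel tin, 36 mm diameter, 24 mm tall, standing on the right of the console's top face; origin at the centre of its underside. Leave it.

How it is judged:
By the outcome, as a careful person would: the job done as asked, in the order asked, and still so for the second after the job is handed in, with the robot touching nothing.
It also fails if it takes over 61 s, if anything falls off the work surface, if the arm or the gripper's body presses on something with over 40 N, if the wrist force passes 120 N, or if a joint passes its speed limit or range.

## Robot

A 6-joint arm with a two-finger parallel gripper is mounted at the origin on the work surface. World frame = base frame: x ahead of the robot, y to its left, z up, the work surface at z = 0. Lengths are in m, angles in rad, forces in N, time in s.
With the tool pointing down it reaches from about 0.4 to 0.825 m from the base axis. Payload 7 kg.
Tool frame: the origin (TCP) lies between the finger pads; the fingertips stand 8 mm ahead of it and the grasp point (between the pads) lies 11 mm behind it (arm.finger_overhang is the distance from the TCP to the fingertips, in m); z points along the fingers, y is the line along which they close (so a half turn about z gives the same grasp; the last joint's range is limited). The gripper opens to 88 mm and grips with 3 to 60 N. Pads are 19 mm wide; open, the fingers measure 130 mm over their backs; the gripper's body (78 mm by 193 mm) begins 47 mm behind the grasp point.
Start: joints at [1.409, 0.359, 0.012, 0, -1.224, -0.288], TCP at [0.293, 0.608, 0.235] pointing down, gripper open.
Joint ranges: [-3.07, 3.07], [-1.43, 2.12], [-1.02, 1.25], [-3.03, 1.67], [-3.05, -0], [-3.03, 3.03]. Speed limits (rad/s): [2.39, 2.39, 3.01, 3.14, 3.14, 3.14].

## Interface

Orientations are given as [roll, pitch, yaw] about the fixed x, y, z axes, in that order (R = Rz(yaw) Ry(pitch) Rx(roll)).
In Python, from station import arm gives the robot as it stands.
- The arm moves only by the tool move_arm, never from a script. Its argument "rows" is text: rows parted by semicolons, each of 7 numbers parted by spaces: the turn, a rotation vector about the tool's x, y, z in degrees, then the shift along the tool's x, y, z in m, then the finger opening in m, from 0 to 0.0876. A call has 1 to 8 rows; each row shifts and turns the commanded pose from where the row before left it, along the tool's axes as they then stand; what a row does not reach is not made up. A row lasts 1/8 s, in which the tool goes at most 62.5 mm and 10.7 degrees, less where a joint would pass 70% of its speed; a pose out of reach is approached as far as the arm can. A call is refused whole if a number of a shift passes 0.0625 or a number of a turn 10.7, either way. A call with a gripper value outside its range is refused whole. The fingers move at their own pace and stop on an object; "squeeze" is the grip in N (left out, the last holds). Time passes only in rows, so rows that do not move let the fingers close. It gives the time, the measured TCP pose, the force, the opening and the grip force at its end, in the units of the state.
- arm.get_state(): the state, without advancing time (a new reading comes with each control period).
- arm.grab_frame(name): name is "side" or "top"; returns (picture, depth): 480x640x3 uint8, blue, green, red; 480x640 float32, m along the optical axis (not along the pixel's ray), 0 where there is no reading.
- arm.camera_model(name): a dict with "mtx" (3x3 intrinsics, pixels), "camera_from_world" (4x4, takes a point from world to camera coordinates). Camera axes: x right, y down, z forward; pixel columns grow to the right and rows downward; lengths in m; the calibration is good to about 2 mm. A picture is of the moment at which its call begins. camera_model takes no time and is no camera call.
- arm.job_done(): hands the job in; it is judged then, once.
The state is a dict: "t": time; "q": joint angles; "qd": joint speeds; "joint_efforts": joint torques, N m; "eef_pos": TCP position; "ee_rot": TCP orientation; "force": force on the tool from outside, world axes, zero at the start; "moment": the same for the moment, N m; "width": finger opening in m; "gripper_force": force on a finger pad.
Only numpy, scipy, OpenCV 4.12 (cv2) and the standard library are available. Lean on these libraries where they do the work, as an engineer would, in place of code of your own. Each camera call takes 0.05 s, during which the arm holds its last target. There are 200 camera calls.

## Working session

There is one attempt and no reset: what is moved stays moved. The work goes in short steps, Python scripts to look and compute and a tool call to move; the robot and the scene stay as the last step left them, time stands still between calls to the robot, and variables do not carry over. Pictures are saved under pics/ and viewed, at most 10 in all, crops included, and the job is handed in when it is done.

Besides the shell and the picture viewer there is one more tool, called after "Emit:" by a JSON object that holds its "method" and its "body". move_arm: Moves the arm, as the interface text tells. Its arguments: {"type":"object","properties":{"rows":{"type":"string"},"squeeze":{"type":"number"}},"required":["rows"]}

```bash
mkdir -p pics
cat > h.py <<'E'
from station import arm
import numpy as np, cv2
def w(name,u,v,d):
    m=arm.camera_model(name);K=np.array(m["mtx"]);T=np.linalg.inv(np.array(m["camera_from_world"]))
    p=np.linalg.inv(K)@np.array([u,v,1.])*d
    return (T@np.r_[p,1])[:3]
def wz(name,u,v,z):
    a=w(name,u,v,.1);b=w(name,u,v,1.);return a+(b-a)*(z-a[2])/(b[2]-a[2])
def px(name,p):
    m=arm.camera_model(name);c=np.array(m["camera_from_world"])@np.r_[p,1];q=np.array(m["mtx"])@c[:3];return q[:2]/q[2]
E
python3 - <<'E'
from h import *
for n in("top","side"):
    p,d=arm.grab_frame(n);cv2.imwrite(f"pics/{n}0.png",p);np.save(f"{n}0.npy",d)
s=arm.get_state();print(s)
E
```

```text
{'t': 0.1, 'q': array([ 1.40911197e+00,  3.59348594e-01,  1.11936715e-02, -2.97142071e-04,
       -1.22411548e+00, -2.88093426e-01]), 'qd': array([-0.00029063, -0.00146607,  0.00216818,  0.0034961 , -0.00075862,
       -0.0008403 ]), 'joint_efforts': array([-3.81111953e-03, -5.84161949e+01,  2.93748003e+01,  7.01539278e+00,
        1.01987863e-02, -5.49186177e-05]), 'eef_pos': array([0.29331591, 0.60748711, 0.23371567]), 'ee_rot': array([ 3.14009995e+00, -1.51022287e-04, -4.49878836e-01]), 'force': array([-0.36878557, -1.04515167,  0.39898946]), 'moment': array([-0.01802407,  0.0085869 , -0.01697632]), 'gripper_force': 0.0, 'width': 0.08778662924927388}
```

View pics/top0.png

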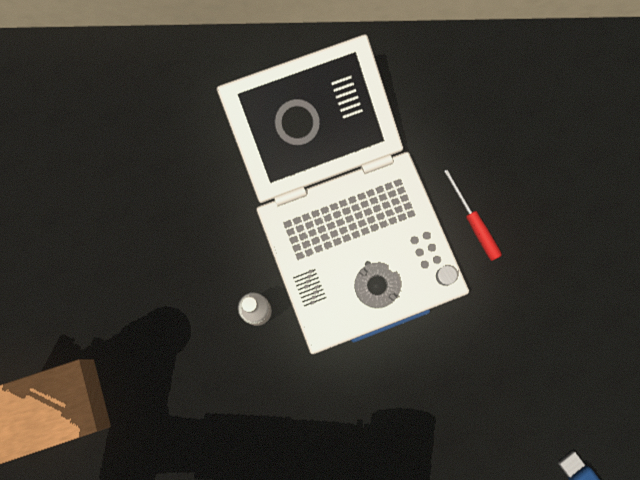

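View pics/side0.png

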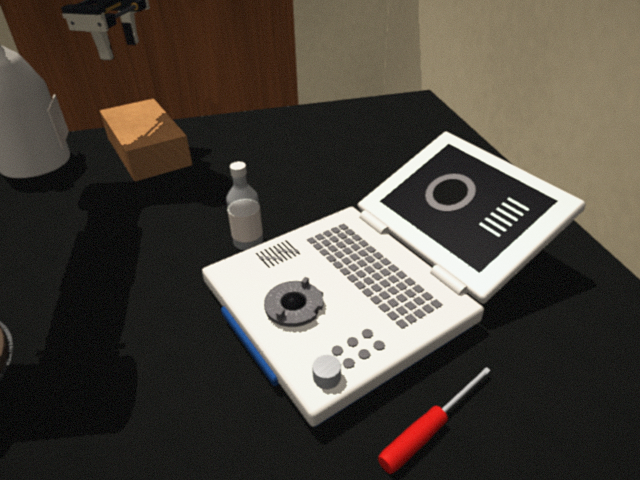

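Run:
```python
from h import *
p=cv2.imread("pics/top0.png");q=cv2.imread("pics/side0.png")
a=cv2.resize(p[240:330,325:475],None,fx=5.3,fy=5.3,interpolation=2)[:, :795]
cv2.imwrite("pics/c1.png",a)
cv2.imwrite("pics/c2.png",cv2.resize(q[265:340,250:350],None,fx=8,fy=8,interpolation=2))
for u,v,z in((377,285,.067),(410,153,.045),(257,207,.045),(312,353,.045),(468,292,.045),(366,264,.0715),(393,297,.0715)): print(u,v,wz("top",u,v,z))
for u,v,z in((293,300,.067),(306,283,.0715),(281,316,.0715)): print(u,v,wz("side",u,v,z))
d=np.load("top0.npy");print(d[285,377],w("top",377,285,d[285,377]),w("top",340,330,d[330,340]))
```

```text
377 285 [ 0.5184884  -0.05366205  0.067     ]
410 153 [ 0.77877709 -0.13092493  0.045     ]
257 207 [0.67614901 0.16824728 0.045     ]
312 353 [0.39841351 0.0681013  0.045     ]
468 292 [ 0.50449547 -0.22543212  0.045     ]
366 264 [ 0.55716663 -0.03450632  0.0715    ]
393 297 [ 0.49542241 -0.08142227  0.0715    ]
293 300 [ 0.52116279 -0.06265699  0.067     ]
306 283 [ 0.54543572 -0.03868969  0.0715    ]
281 316 [ 0.49896253 -0.09202995  0.0715    ]
1.0991464 [ 0.51815293 -0.05335848  0.06983227] [0.43895195 0.01575078 0.04819466]
```

View pics/c1.png

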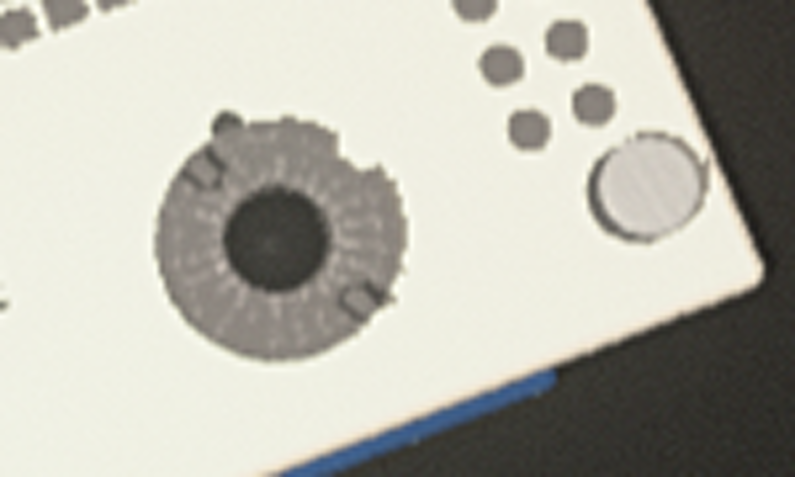

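View pics/c2.png

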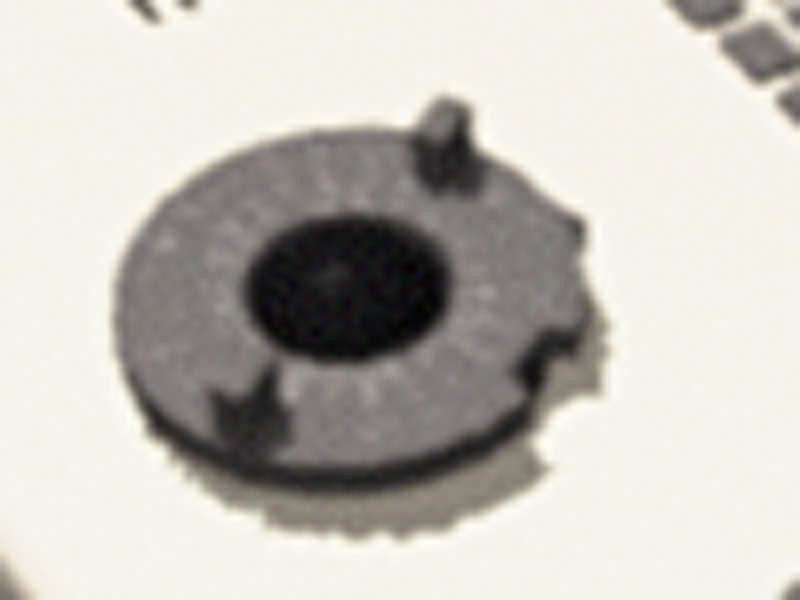

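The top crop shows the ring centred at crop (281,240), the pin at (228,124), the notch at (357,165), lug_a at (208,172) and lug_b at (358,300). The notch has to turn about 70° counter-clockwise. In the side crop the pin shows at about (575,230) and the notch at (545,355). I'll straddle the ball with the part-open fingers and push both lugs at once.

```bash
cat >> h.py <<'E'
from scipy.spatial.transform import Rotation as R
def delta(p,yaw):
    s=arm.get_state();r=R.from_euler("xyz",s["ee_rot"])
    g=R.from_euler("xyz",[np.pi,0,yaw]);print("pos",s["eef_pos"].round(4),"rot",np.degrees(s["ee_rot"]).round(2),"F",s["force"].round(1),"w",round(s["width"],4))
    print("turn",np.degrees((r.inv()*g).as_rotvec()).round(2),"shift",r.inv().apply(np.array(p)-s["eef_pos"]).round(4))
E
python3 - <<'E'
from h import *
f=lambda u,v:(325+u/5.3,240+v/5.3)
g=lambda u,v:(250+u/8,265+v/8)
for nm,cam,uv,z in(("ctr","top",f(281,240),.059),("pin","top",f(228,124),.05),("notch","top",f(357,165),.059),("a","top",f(208,170),.0715),("b","top",f(358,300),.0715),
 ("ball","side",g(347,288),.060),("pin","side",g(575,228),.0505),("notch","side",g(545,350),.057),("a","side",g(450,112),.0715),("b","side",g(245,405),.0715),("bottle","top",(255,310),.08)):
    p=wz(cam,*uv,z);e=p[:2]-[.519,-.055];print(nm,cam,p.round(4),np.degrees(np.arctan2(e[1],e[0])).round(1),np.hypot(*e).round(4))
delta([.519,-.055,.225],np.radians(-83))
E
```

```text
ctr top [ 0.5189 -0.0564  0.059 ] -95.3 0.0014
pin top [ 0.5616 -0.0403  0.05  ] 19.1 0.045
notch top [ 0.5447 -0.0841  0.059 ] -48.5 0.0388
a top [ 0.5423 -0.0307  0.0715] 46.2 0.0336
b top [ 0.4962 -0.0806  0.0715] -131.7 0.0343
ball side [ 0.5223 -0.0579  0.06  ] -40.8 0.0044
pin side [ 0.567  -0.0448  0.0505] 12.0 0.0491
notch side [ 0.553 -0.079  0.057] -35.2 0.0416
a side [ 0.5477 -0.0306  0.0715] 40.4 0.0376
b side [ 0.4986 -0.0912  0.0715] -119.4 0.0416
bottle top [0.4763 0.169  0.08  ] 100.8 0.228
pos [0.2933 0.6075 0.2337] rot [ 1.7991e+02 -1.0000e-02 -2.5780e+01] F [-0.4 -1.   0.4] w 0.0878
turn [ 7.000e-02 -5.000e-02  5.722e+01] shift [0.4913 0.4984 0.0095]
```

Emit:
{"method": "move_arm", "body": {"rows": "0 0 0 0.04 0.04 0 0.05;0 0 0 0.04 0.04 0 0.05;0 0 0 0.04 0.04 0 0.05;0 0 0 0.04 0.04 0 0.05;0 0 0 0.04 0.04 0 0.05;0 0 0 0.04 0.04 0 0.05;0 0 0 0.04 0.04 0 0.05;0 0 0 0.04 0.04 0 0.05"}}

```text
t: 1.1
eef_pos: [0.4426, 0.1787, 0.2346]
ee_rot: [-3.141, 0.0, -0.449]
force: [1.2, -0.4, -0.2]
width: 0.05
gripper_force: 0.0
```

Emit:
{"method": "move_arm", "body": {"rows": "0 0 0 0.04 0.04 0 0.05;0 0 0 0.04 0.04 0 0.05;0 0 0 0.04 0.04 0 0.05;0 0 0 0.012 0.018 0 0.05;0 0 10 0 0 0 0.05;0 0 10 0 0 0 0.05;0 0 10 0 0 0 0.05;0 0 10 0 0 0 0.05"}}

```text
t: 2.1
eef_pos: [0.5011, -0.0013, 0.2342]
ee_rot: [3.141, 0.0, -1.154]
force: [0.0, -0.2, 0.9]
width: 0.0502
gripper_force: 0.0
```

Emit:
{"method": "move_arm", "body": {"rows": "0 0 10 0 0 0 0.05;0 0 7 0 0 0 0.05;0 0 0 0 0 0 0.05;0 0 0 0 0 0 0.05"}}

```text
t: 2.6
eef_pos: [0.5013, -0.0011, 0.2344]
ee_rot: [3.141, -0.0, -1.442]
force: [-0.8, 1.0, 0.3]
width: 0.0501
gripper_force: 0.0
```

Run:
```python
from h import *
delta([.5195,-.056,.11],np.radians(-83))
```

```text
pos [ 0.5013 -0.0011  0.2344] rot [179.99  -0.   -82.62] F [-0.8  1.   0.3] w 0.0501
turn [ 0.01 -0.    0.38] shift [ 0.0567 -0.011   0.1244]
```

Emit:
{"method": "move_arm", "body": {"rows": "0 0 0.4 0.028 -0.005 0.01 0.05;0 0 0 0.0287 -0.006 0.01 0.05;0 0 0 0 0 0.035 0.05;0 0 0 0 0 0.035 0.05;0 0 0 0 0 0.034 0.05;0 0 0 0 0 0 0.05;0 0 0 0 0 0 0.05"}}

```text
t: 3.48
eef_pos: [0.5201, -0.056, 0.1117]
ee_rot: [-3.14, -0.0, -1.45]
force: [0.3, 0.1, 0.9]
width: 0.0502
gripper_force: 0.0
```

Run:
```python
from h import *
delta([.5195,-.056,.071],np.radians(-83))
a=arm.grab_frame("side")[0];b=arm.grab_frame("top")[0]
A=cv2.resize(a[215:355,210:400],None,fx=3,fy=3,interpolation=2);B=cv2.resize(b[230:340,325:400+35],(229*2-0,420),interpolation=2)[:, :]
cv2.imwrite("pics/n1.png",cv2.resize(np.hstack([A,B[:420]]),None,fx=.77,fy=.77))
```

```text
pos [ 0.5201 -0.056   0.1117] rot [-1.7994e+02 -2.0000e-02 -8.3100e+01] F [0.3 0.1 0.9] w 0.0502
turn [-0.06 -0.02 -0.1 ] shift [-0.0001  0.0006  0.0407]
```

View pics/n1.png

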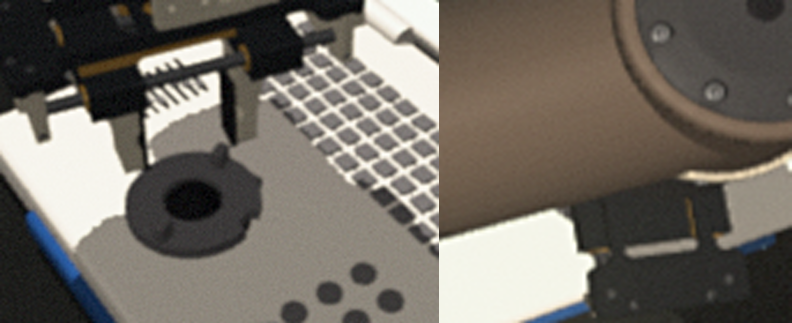

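The fingers stand on either side of the ball and clear of both lugs: the tips are at about (130,165) and (240,140) and the ring's centre is at (193,200). I'll descend to 4 mm above the ring's top.

Emit:
{"method": "move_arm", "body": {"rows": "0 0 0 0 0 0.015 0.05;0 0 0 0 0 0.015 0.05;0 0 0 0 0 0.01 0.05;0 0 0 0 0 0 0.05;0 0 0 0 0 0 0.05"}}

```text
t: 4.2
eef_pos: [0.5194, -0.0561, 0.0706]
ee_rot: [3.142, -0.0, -1.451]
force: [-0.5, 0.3, 0.5]
width: 0.0499
gripper_force: 0.0
```

Emit:
{"method": "move_arm", "body": {"rows": "0 0 -4 0 0 0 0.05;0 0 -4 0 0 0 0.05;0 0 -4 0 0 0 0.05;0 0 -4 0 0 0 0.05;0 0 -4 0 0 0 0.05;0 0 -4 0 0 0 0.05;0 0 -4 0 0 0 0.05;0 0 0 0 0 0 0.05"}}

```text
t: 5.2
eef_pos: [0.5196, -0.056, 0.071]
ee_rot: [-3.141, -0.0, -0.963]
force: [-0.3, -0.3, -0.1]
width: 0.0498
gripper_force: 0.0
```

Emit:
{"method": "move_arm", "body": {"rows": "0 0 -5 0 0 0 0.05;0 0 -5 0 0 0 0.05;0 0 -5 0 0 0 0.05;0 0 -5 0 0 0 0.05;0 0 -5 0 0 0 0.05;0 0 -5 0 0 0 0.05;0 0 -5 0 0 0 0.05;0 0 0 0 0 0 0.05"}}

```text
t: 6.2
eef_pos: [0.5196, -0.0561, 0.0709]
ee_rot: [-3.141, -0.001, -0.354]
force: [0.5, -1.5, -0.2]
width: 0.05
gripper_force: 0.3
```

Run:
```python
from h import *
delta([.5195,-.056,.071],np.radians(-7))
a=arm.grab_frame("side")[0]
cv2.imwrite("pics/n2.png",cv2.resize(a[255:345,240:350],None,fx=6,fy=6,interpolation=2))
```

```text
pos [ 0.5196 -0.0561  0.0709] rot [-1.7998e+02 -4.0000e-02 -2.0280e+01] F [ 0.5 -1.5 -0.2] w 0.05
turn [-1.000e-02 -4.000e-02 -1.328e+01] shift [-0.0001 -0.     -0.0001]
```

View pics/n2.png

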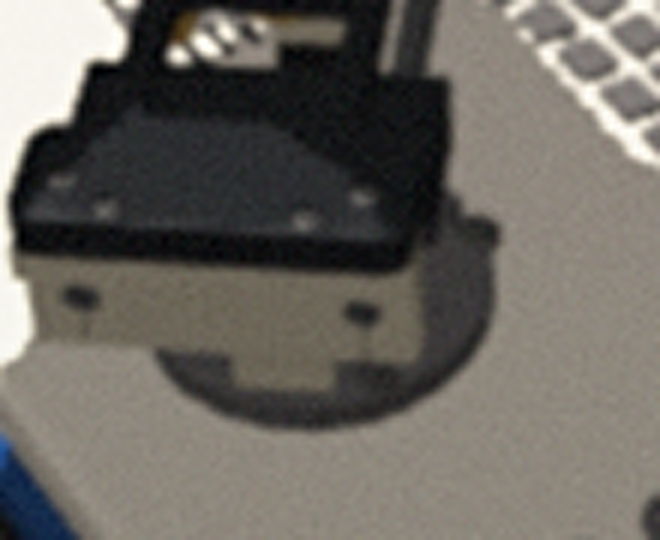

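The near lug is at about (370,375), against the finger, and the pin is at (487,235). The push is working. I'll turn to just short of alignment, raise the hand and look.

Emit:
{"method": "move_arm", "body": {"rows": "0 0 -4 0 0 0 0.05;0 0 -4 0 0 0 0.05;0 0 -3 0 0 0 0.05;0 0 0 0 0 0 0.05;0 0 0 0 0 0 0.05"}}

```text
t: 6.88
eef_pos: [0.5198, -0.0561, 0.0709]
ee_rot: [-3.141, -0.001, -0.162]
force: [2.7, -0.8, 0.9]
width: 0.0499
gripper_force: 1.4
```

Emit:
{"method": "move_arm", "body": {"rows": "0 0 3 0 0 0 0.05;0 0 0 0 0 -0.02 0.05;0 0 0 0 0 -0.05 0.05;0 0 0 0 0 -0.06 0.05;0 0 0 -0.05 0 -0.02 0.05;0 0 0 -0.06 0 0 0.05;0 0 0 -0.06 0 0 0.05;0 0 0 0 0 0 0.05"}}

```text
t: 7.88
eef_pos: [0.3494, -0.0202, 0.2207]
ee_rot: [-3.139, -0.001, -0.212]
force: [0.1, 0.3, 1.1]
width: 0.0498
gripper_force: 0.0
```

Run:
```python
from h import *
delta([.5195,-.056,.071],np.radians(-9))
a=arm.grab_frame("side")[0];b=arm.grab_frame("top")[0]
A=cv2.resize(a[260:345,250:350],(400,340),interpolation=2);B=cv2.resize(b[250:318,338:418],(400,340),interpolation=2)
cv2.imwrite("pics/n3.png",np.hstack([A,B]))
```

```text
pos [ 0.3494 -0.0202  0.2207] rot [-1.7986e+02 -5.0000e-02 -1.2120e+01] F [0.1 0.3 1.1] w 0.0498
turn [-0.14 -0.05 -3.12] shift [ 0.1737 -0.0004  0.1498]
```

View pics/n3.png

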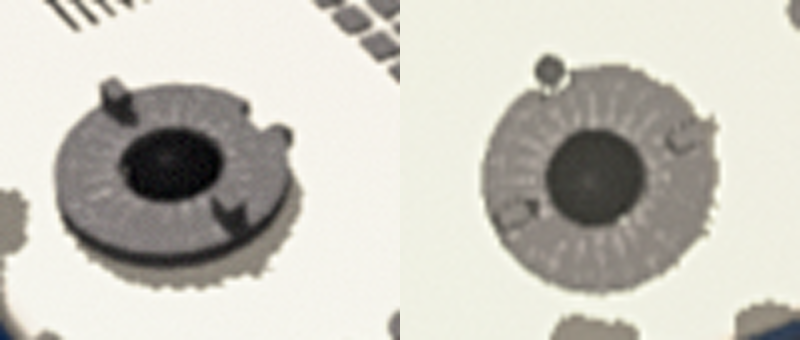

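Both lugs have moved round and the pin now sits at the edge of the notch. In the top half the pin is at (550,71), with a white gap to its lower right, and the lugs are at (686,136) and (518,213). In the side half the pin is at (285,135), with the lugs at (110,88) and (220,205).

Run:
```python
from h import *
f=lambda u,v:(338+(u-400)/5,250+v/5)
g=lambda u,v:(250+u/4,260+v/4)
ang=lambda e:np.degrees(np.arctan2(e[1],e[0])).round(1)
for c,F,la,lb in(("top",f,(517,209),(683,137)),("side",g,(109,88),(219,206))):
    A=wz(c,*F(*la),.0715);B=wz(c,*F(*lb),.0715);print(c,A,B,(A+B)/2,np.linalg.norm(A-B),"notch ang",ang(A-B)-90)
# polar look at rim in ring-top plane, and expected wall colours
C=np.array([[.398,.068],[.676,.168],[.5045,-.2254],[.7788,-.1309]])
p,_=arm.grab_frame("top");s,_=arm.grab_frame("side")
for n,im,ctr in(("top",p,(.5190,-.0564)),("side",s,(.5223,-.0579))):
  G=cv2.cvtColor(im,cv2.COLOR_BGR2GRAY)
  for r in(.037,.039,.041):
    row=[]
    for a in range(-8,48,3):
      q=px(n,[ctr[0]+r*np.cos(np.radians(a)),ctr[1]+r*np.sin(np.radians(a)),.059]);row.append(int(cv2.getRectSubPix(G,(1,1),tuple(map(float,q)))[0,0]))
    print(n,r,row)
```

```text
top [ 0.50608402 -0.02423321  0.0715    ] [ 0.53127814 -0.0859819   0.0715    ] [ 0.51868108 -0.05510756  0.0715    ] 0.06669066012365539 notch ang 22.200000000000003
side [ 0.50595329 -0.02546874  0.0715    ] [ 0.53139776 -0.0925938   0.0715    ] [ 0.51867553 -0.05903127  0.0715    ] 0.07178575197919335 notch ang 20.799999999999997
top 0.037 [137, 139, 137, 135, 135, 139, 138, 130, 137, 177, 192, 161, 157, 166, 112, 128, 139, 141, 144]
top 0.039 [133, 133, 131, 135, 134, 135, 132, 126, 175, 201, 166, 128, 160, 174, 141, 133, 134, 134, 136]
top 0.041 [137, 136, 141, 163, 165, 165, 158, 131, 181, 141, 108, 100, 113, 158, 194, 144, 139, 136, 133]
side 0.037 [126, 124, 126, 133, 127, 123, 120, 124, 166, 231, 242, 243, 242, 179, 100, 84, 112, 125, 124]
side 0.039 [147, 144, 126, 128, 122, 123, 123, 117, 152, 220, 245, 245, 246, 237, 162, 90, 106, 119, 122]
side 0.041 [224, 217, 167, 112, 88, 93, 103, 112, 151, 233, 244, 243, 244, 245, 239, 182, 142, 155, 151]
```

```bash
cat > fit.py <<'E'
from h import *
from scipy.optimize import differential_evolution
def ringpoly(phi):
    a=np.linspace(.2035,2*np.pi-.2035,150)      # half rim opening 8.5 mm at r=42
    P=np.c_[.042*np.cos(a),.042*np.sin(a)]
    P=np.r_[P,[[.0372,-.0065],[.0372,.0065]]]   # floor of the notch, 7 mm deep around r=44..37
    c,s=np.cos(phi),np.sin(phi);return P@np.array([[c,s],[-s,c]])
def proj(M,XY,z):
    K,T=M;X=np.c_[XY,np.full(len(XY),z)]@T[:3,:3].T+T[:3,3];q=X@K.T;return q[:,:2]/q[:,2:]
def fit(n,im,win,zu=.051):
    m=arm.camera_model(n);M=np.array(m["mtx"]),np.array(m["camera_from_world"])
    x0,y0,x1,y1=win;G=cv2.cvtColor(im,cv2.COLOR_BGR2GRAY)[y0:y1,x0:x1].astype(float)
    al=np.clip((238-G)/(238-140),0,1);S=8;t=np.linspace(0,2*np.pi,40)
    def render(p):
        phi,psi,cx,cy,pr=p;I=np.zeros(((y1-y0)*S,(x1-x0)*S),np.uint8)
        def fill(XY,z):
            q=((proj(M,XY+[cx,cy],z)+.5-[x0,y0])*S*16).astype(np.int32);cv2.fillPoly(I,[q],255,shift=4)
        r=ringpoly(phi)
        for z in np.linspace(zu,zu+.008,5): fill(r,z)
        for z,rr in((.045,.006),(.047,.006),(.0482,.006),(.0505,.004)):
            fill(np.c_[pr*np.cos(psi)+rr*np.cos(t),pr*np.sin(psi)+rr*np.sin(t)],z)
        return cv2.resize(I,(x1-x0,y1-y0),interpolation=cv2.INTER_AREA)/255.
    f=lambda p:np.mean((cv2.GaussianBlur(render(p),(0,0),.6)-al)**2)
    r=differential_evolution(f,[(0,.7),(.2,.5),(.514,.526),(-.064,-.051),(.043,.045)],seed=1,maxiter=60,popsize=10)
    p=r.x;d=(p[0]-p[1]);print(n,"notch",np.degrees(p[0]).round(1),"pin",np.degrees(p[1]).round(1),"diff",np.degrees(d).round(2),p[2:].round(4),"cost",round(r.fun,5))
    return al,render(p)
E
python3 - <<'E'
from fit import *
o=[]
for n,w in(("top",(352,257,405,300)),("side",(280,275,328,300))):
    p=arm.grab_frame(n)[0];a,b=fit(n,p,w);o.append(cv2.resize(np.hstack([a,b]),(640,280),interpolation=0))
cv2.imwrite("pics/fit1.png",(255*np.vstack(o)))
E
```

```text
top notch 23.4 pin 21.0 diff 2.33 [ 0.5199 -0.0556  0.045 ] cost 0.01383
side notch 20.3 pin 18.4 diff 1.96 [ 0.5201 -0.0556  0.045 ] cost 0.00458[ WARN:0@9.645] global loadsave.cpp:1063 imwrite_ Unsupported depth image for selected encoder is fallbacked to CV_8U.
```

View pics/fit1.png

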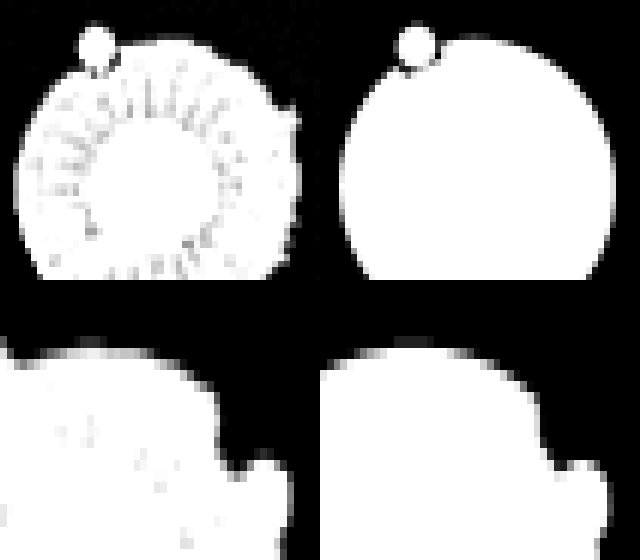

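The fits agree: the notch is about 2° past the pin counter-clockwise, in tolerance but near the edge of it. I'll nudge it back from the other side of the lugs before pressing.

Emit:
{"method": "move_arm", "body": {"rows": "0 0 -10 0 0 0 0.05;0 0 -10 0 0 0 0.05;0 0 -10 0 0 0 0.05;0 0 -10 0 0 0 0.05;0 0 -10 0 0 0 0.05;0 0 -10 0 0 0 0.05;0 0 -10 0 0 0 0.05;0 0 -4 0 0 0 0.05"}}

```text
t: 9.18
eef_pos: [0.3535, -0.0205, 0.22]
ee_rot: [-3.14, 0.002, 1.081]
force: [0.6, -0.1, -0.0]
width: 0.0502
gripper_force: 0.0
```

Run:
```python
from h import *
delta([.5197,-.056,.111],np.radians(62))
```

```text
pos [ 0.3535 -0.0205  0.22  ] rot [-1.7993e+02  1.1000e-01  6.1950e+01] F [ 0.6 -0.1 -0. ] w 0.0502
turn [-0.07  0.11 -0.05] shift [0.047  0.1635 0.1087]
```

Emit:
{"method": "move_arm", "body": {"rows": "0 0 0 0.0117 0.041 0 0.05;0 0 0 0.0117 0.041 0 0.05;0 0 0 0.0118 0.041 0.01 0.05;0 0 0 0.0118 0.0405 0.02 0.05;0 0 0 0 0 0.04 0.05;0 0 0 0 0 0.0387 0.05;0 0 0 0 0 0 0.05;0 0 0 0 0 0 0.05"}}

```text
t: 10.18
eef_pos: [0.5204, -0.0563, 0.1125]
ee_rot: [3.141, 0.0, 1.079]
force: [0.8, -0.0, 1.6]
width: 0.05
gripper_force: 0.0
```

Run:
```python
from h import *
delta([.5197,-.056,.071],np.radians(62))
```

```text
pos [ 0.5204 -0.0563  0.1125] rot [1.7998e+02 2.0000e-02 6.1810e+01] F [ 0.8 -0.   1.6] w 0.05
turn [ 0.02  0.02 -0.19] shift [-0.0001 -0.0007  0.0415]
```

Emit:
{"method": "move_arm", "body": {"rows": "0 0 0 0 -0.0005 0.015 0.05;0 0 0 0 0 0.015 0.05;0 0 0 0 0 0.0115 0.05;0 0 0 0 0 0 0.05;0 0 0 0 0 0 0.05"}}

```text
t: 10.8
eef_pos: [0.5192, -0.0557, 0.0705]
ee_rot: [3.141, 0.0, 1.079]
force: [0.0, -0.3, -0.3]
width: 0.0499
gripper_force: 0.0
```

Emit:
{"method": "move_arm", "body": {"rows": "0 0 3 0 0 0 0.05;0 0 3 0 0 0 0.05;0 0 3 0 0 0 0.05;0 0 2.4 0 0 0 0.05;0 0 0 0 0 0 0.05;0 0 0 0 0 0 0.05"}}

```text
t: 11.55
eef_pos: [0.5193, -0.0557, 0.0707]
ee_rot: [3.141, -0.001, 0.881]
force: [-0.1, 0.2, 0.0]
width: 0.0499
gripper_force: 0.3
```

Run:
```python
from fit import *
delta([.5197,-.056,.071],np.radians(50.5));print(arm.get_state()["moment"].round(2),arm.get_state()["gripper_force"])
a=arm.grab_frame("side")[0];a2,b2=fit("side",a,(280,275,328,300))
cv2.imwrite("pics/n4.png",cv2.resize(a[255:345,240:350],None,fx=6,fy=6,interpolation=2))
```

```text
pos [ 0.5193 -0.0557  0.0707] rot [ 1.7997e+02 -4.0000e-02  5.0490e+01] F [-0.1  0.2  0. ] w 0.0499
turn [ 0.03 -0.04 -0.01] shift [ 0.      0.0005 -0.0003]
[ 0.   -0.18  0.  ] 0.2633835776941851
side notch 1.3 pin 14.0 diff -12.69 [ 0.5259 -0.051   0.045 ] cost 0.25678
```

View pics/n4.png

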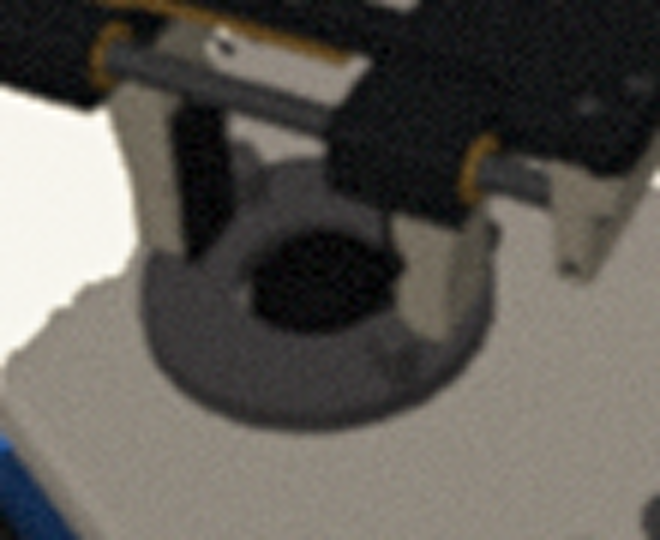

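The far lug at (250,175) and near lug at (400,355) are now close against the fingers, and the pad force reads 0.26 N, so they are touching. I'll back off, raise the hand and re-measure.

Emit:
{"method": "move_arm", "body": {"rows": "0 0 -8 0 0 0 0.05;0 0 0 0 0 -0.03 0.05;0 0 0 0 0 -0.04 0.05;0 0 0 -0.0117 -0.041 -0.03 0.05;0 0 0 -0.0117 -0.041 0 0.05;0 0 0 -0.0118 -0.041 0 0.05;0 0 0 -0.0118 -0.0405 0 0.05;0 0 0 0 0 0 0.05"}}

```text
t: 12.6
eef_pos: [0.3529, -0.0101, 0.1706]
ee_rot: [3.141, -0.002, 1.022]
force: [0.7, 0.3, 0.6]
width: 0.0496
gripper_force: 0.0
```

Run:
```python
from fit import *
for n,w in(("top",(352,257,405,300)),("side",(280,275,328,300))):
    p=arm.grab_frame(n)[0];a,b=fit(n,p,w)
    cv2.imwrite(f"pics/k_{n}.png",p)
delta([.5197,-.056,.111],np.radians(65))
```

```text
top notch 19.8 pin 21.6 diff -1.77 [ 0.52   -0.0559  0.0448] cost 0.01619
side notch 16.7 pin 18.8 diff -2.14 [ 0.5205 -0.0559  0.045 ] cost 0.0099
pos [ 0.3554 -0.0099  0.1709] rot [ 1.7994e+02 -9.0000e-02  5.8530e+01] F [-0.3 -0.3  0.6] w 0.0496
turn [ 0.07 -0.09 -6.47] shift [0.0463 0.1642 0.0602]
```

Now it is 2° short, at −2°. One finer nudge the other way, to tool yaw −11.3°, should centre it.

Emit:
{"method": "move_arm", "body": {"rows": "0 0 10 0 0 0 0.05;0 0 10 0 0 0 0.05;0 0 10 0 0 0 0.05;0 0 10 0 0 0 0.05;0 0 10 0 0 0 0.05;0 0 10 0 0 0 0.05;0 0 10 0 0 0 0.05;0 0 10.5 0 0 0 0.05"}}

```text
t: 13.7
eef_pos: [0.3559, -0.0103, 0.1702]
ee_rot: [3.141, 0.0, -0.392]
force: [0.1, -0.3, 0.1]
width: 0.05
gripper_force: 0.0
```

Run:
```python
from h import *
delta([.5198,-.056,.111],np.radians(-22))
```

```text
pos [ 0.3559 -0.0103  0.1702] rot [ 1.7996e+02  2.0000e-02 -2.2450e+01] F [ 0.1 -0.3  0.1] w 0.05
turn [ 0.04  0.02 -0.45] shift [ 0.1689 -0.0204  0.0592]
```

Emit:
{"method": "move_arm", "body": {"rows": "0 0 0 0.042 -0.005 0 0.05;0 0 0 0.042 -0.005 0 0.05;0 0 0 0.042 -0.005 0.01 0.05;0 0 0 0.0429 -0.0054 0.02 0.05;0 0 0 0 0 0.0292 0.05;0 0 0 0 0 0 0.05;0 0 0 0 0 0 0.05"}}

```text
t: 14.58
eef_pos: [0.5198, -0.0551, 0.1116]
ee_rot: [3.141, -0.0, -0.385]
force: [-0.4, -0.1, 0.1]
width: 0.0501
gripper_force: 0.0
```

Run:
```python
from h import *
delta([.5197,-.056,.071],np.radians(-11.3))
```

```text
pos [ 0.5198 -0.0551  0.1116] rot [ 1.7998e+02 -1.0000e-02 -2.2070e+01] F [-0.4 -0.1  0.1] w 0.0501
turn [ 3.000e-02 -1.000e-02 -1.077e+01] shift [0.0003 0.0009 0.0406]
```

Emit:
{"method": "move_arm", "body": {"rows": "0 0 0 0 0.0009 0.015 0.05;0 0 0 0 0 0.015 0.05;0 0 0 0 0 0.0105 0.05;0 0 0 0 0 0 0.05;0 0 -2 0 0 0 0.05;0 0 -2 0 0 0 0.05;0 0 -2 0 0 0 0.05;0 0 -1 0 0 0 0.05"}}

```text
t: 15.58
eef_pos: [0.519, -0.0556, 0.0709]
ee_rot: [-3.141, -0.0, -0.261]
force: [-0.7, -0.2, 0.6]
width: 0.0498
gripper_force: 0.0
```

Emit:
{"method": "move_arm", "body": {"rows": "0 0 -1 0 0 0 0.05;0 0 -1 0 0 0 0.05;0 0 -1 0 0 0 0.05;0 0 -0.7 0 0 0 0.05;0 0 0 0 0 0 0.05;0 0 0 0 0 0 0.05"}}

```text
t: 16.32
eef_pos: [0.5189, -0.0556, 0.0707]
ee_rot: [-3.142, -0.0, -0.199]
force: [1.0, -0.4, 0.6]
width: 0.0501
gripper_force: 0.3
```

Emit:
{"method": "move_arm", "body": {"rows": "0 0 8 0 0 0 0.05;0 0 0 0 0 -0.03 0.05;0 0 0 0 0 -0.03 0.05;0 0 0 -0.042 0.005 -0.03 0.05;0 0 0 -0.042 0.005 0 0.05;0 0 0 -0.042 0.005 0 0.05;0 0 0 -0.043 0.005 0 0.05;0 0 0 0 0 0 0.05"}}

```text
t: 17.32
eef_pos: [0.3502, -0.0185, 0.1607]
ee_rot: [-3.14, -0.0, -0.337]
force: [-0.5, -0.5, 0.5]
width: 0.0503
gripper_force: 0.0
```

Run:
```python
from fit import *
for n,w in(("top",(352,257,405,300)),("side",(280,275,328,300))):
    p=arm.grab_frame(n)[0];a,b=fit(n,p,w)
delta([.5198,-.056,.111],np.radians(-22))
```

```text
top notch 21.7 pin 21.7 diff 0.01 [ 0.5199 -0.0557  0.0445] cost 0.01495
side notch 19.2 pin 19.1 diff 0.13 [ 0.5203 -0.0559  0.0449] cost 0.00626
pos [ 0.3529 -0.0181  0.1611] rot [-1.7994e+02 -7.0000e-02 -1.9300e+01] F [-0.1  0.2 -0. ] w 0.0502
turn [-0.07 -0.06  2.7 ] shift [ 0.1699 -0.0193  0.0504]
```

The notch now lines up with the pin to about 0.1°. I'll go back to the ring and press symmetrically with both fingertips, clear of the lugs.

Emit:
{"method": "move_arm", "body": {"rows": "0 0 0 0.0425 -0.0048 0 0.05;0 0 0 0.0425 -0.0048 0 0.05;0 0 0 0.0425 -0.0048 0.01 0.05;0 0 0 0.0424 -0.0049 0.02 0.05;0 0 3 0 0 0.0204 0.05;0 0 0 0 0 0 0.05;0 0 0 0 0 0 0.05"}}

```text
t: 18.3
eef_pos: [0.5199, -0.0568, 0.1105]
ee_rot: [3.141, -0.0, -0.389]
force: [0.3, 0.2, -0.0]
width: 0.0499
gripper_force: 0.0
```

Run:
```python
from h import *
delta([.5200,-.0557,.071],np.radians(-22))
```

```text
pos [ 0.5199 -0.0568  0.1105] rot [179.98  -0.   -22.32] F [ 0.3  0.2 -0. ] w 0.0499
turn [ 0.02 -0.   -0.32] shift [-0.0003 -0.0011  0.0395]
```

Emit:
{"method": "move_arm", "body": {"rows": "0 0 0 0 -0.001 0.015 0.05;0 0 0 0 0 0.015 0.05;0 0 0 0 0 0.0095 0.05;0 0 0 0 0 0.002 0.05;0 0 0 0 0 0.001 0.05;0 0 0 0 0 0.001 0.05;0 0 0 0 0 0.001 0.05;0 0 0 0 0 0 0.05"}}

```text
t: 19.3
eef_pos: [0.5202, -0.0556, 0.0663]
ee_rot: [-3.141, -0.001, -0.39]
force: [-0.9, 0.0, 4.5]
width: 0.0502
gripper_force: 2.5
```

Emit:
{"method": "move_arm", "body": {"rows": "0 0 0 0 0 0.001 0.05;0 0 0 0 0 0.001 0.05;0 0 0 0 0 0.001 0.05;0 0 0 0 0 0 0.05"}}

```text
t: 19.8
eef_pos: [0.5202, -0.0555, 0.0631]
ee_rot: [-3.141, -0.001, -0.39]
force: [-0.0, 0.0, 5.2]
width: 0.0503
gripper_force: 2.4
```

Emit:
{"method": "move_arm", "body": {"rows": "0 0 0 0 0 0.001 0.05;0 0 0 0 0 0.001 0.05;0 0 0 0 0 0.0005 0.05;0 0 0 0 0 0.0005 0.05;0 0 0 0 0 0 0.05"}}

```text
t: 20.42
eef_pos: [0.5202, -0.0556, 0.0612]
ee_rot: [-3.141, -0.001, -0.39]
force: [-5.8, 1.5, 18.0]
width: 0.0498
gripper_force: 8.8
```

Emit:
{"method": "move_arm", "body": {"rows": "0 0 0 0 0 0.0005 0.05;0 0 0 0 0 0.0005 0.05;0 0 0 0 0 0 0.05;0 0 0 0 0 0 0.05"}}

```text
t: 20.92
eef_pos: [0.5203, -0.0556, 0.0612]
ee_rot: [-3.141, -0.001, -0.39]
force: [-9.8, 3.1, 28.4]
width: 0.0498
gripper_force: 14.0
```

The hand no longer sinks at 28 N, so the ring is bottomed out. Retreat straight up.

Emit:
{"method": "move_arm", "body": {"rows": "0 0 0 0 0 -0.005 0.05;0 0 0 0 0 -0.02 0.05;0 0 0 0 0 -0.04 0.05;0 0 0 0 0 -0.05 0.05;0 0 0 -0.05 0 0 0.05;0 0 0 -0.06 0 0 0.05;0 0 0 -0.06 0 0 0.05;0 0 0 0 0 0 0.05"}}

```text
t: 21.92
eef_pos: [0.3597, 0.0097, 0.1738]
ee_rot: [-3.14, -0.0, -0.387]
force: [1.1, 0.7, 0.4]
width: 0.0501
gripper_force: 0.0
```

Run:
```python
from fit import *
im={n:arm.grab_frame(n) for n in("top","side")}
for n,w in(("top",(352,257,405,300)),("side",(280,275,328,300))): fit(n,im[n][0],w,zu=.045)
d0=np.load("top0.npy");d=im["top"][1]
m=[(u,v) for u in range(360,396) for v in range(268,303) if 14<np.hypot(u-378,v-286)<17]
print("drop mm",1000*np.median([d[v,u]-d0[v,u] for u,v in m]))
for k in (0,2):pass
a=im["side"][0];A=cv2.resize(a[260:345,250:350],(400,340),interpolation=2);B=cv2.resize(im["top"][0][250:318,338:418],(400,340),interpolation=2)
cv2.imwrite("pics/n5.png",np.hstack([A,B]));delta([.52,-.056,.1],-.39)
```

```text
top notch 21.4 pin 20.5 diff 0.87 [ 0.5196 -0.0552  0.045 ] cost 0.01222
side notch 19.4 pin 18.9 diff 0.52 [ 0.5207 -0.0558  0.045 ] cost 0.00677
drop mm 5.5469275
pos [0.3628 0.0097 0.1743] rot [-1.7991e+02 -7.0000e-02 -2.2250e+01] F [ 1.4 -0.5  0.5] w 0.0498
turn [-0.09 -0.07  0.1 ] shift [0.1703 0.0014 0.0745]
```

View pics/n5.png

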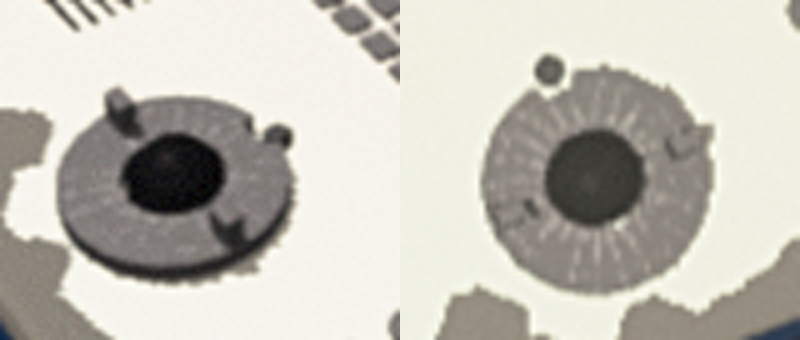

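The ring is down with the pin in the notch (side (278,138), top (550,71)), but a thin shadow remains at the ring's right side in the side view. I'll check for tilt by sector.

Run:
```python
from h import *
d0=np.load("top0.npy");d=np.mean([arm.grab_frame("top")[1] for _ in range(4)],0)
print("console shift",1000*np.median((d-d0)[300:330,395:420]), "ball",1000*np.median((d-d0)[283:289,374:380]))
for k in range(8):
    v=[1000*(d[y,x]-d0[y,x]) for x in range(352,405) for y in range(260,312) if 12<np.hypot(x-378,y-285.5)<21 and int(((np.degrees(np.arctan2(285.5-y,x-378)))%360)//45)==k]
    # height from the present depth alone
    h=[w("top",x,y,d[y,x])[2] for x in range(352,405) for y in range(260,312) if 12<np.hypot(x-378,y-285.5)<21 and int(((np.degrees(np.arctan2(285.5-y,x-378)))%360)//45)==k]
    print(k*45,len(v),np.median(v).round(2),(1000*np.median(h)).round(2))
```

```text
console shift -0.089108944 ball -0.116586685
0 116 4.6 52.55
45 111 5.69 52.29
90 120 6.05 52.17
135 116 6.42 52.3
180 116 5.15 52.47
225 111 6.27 52.16
270 120 5.81 52.1
315 116 7.48 52.11
```

```bash
python3 -c "
from station import arm
print(arm.job_done())"
```

```text
the job is handed in; nothing more can be done
None
```

The ring's notch is lined up with the pin to within about 1°, and the ring is pressed level and home on the console (the hand stopped sinking at 28 N); the hand is clear, the bottle, screwdriver and tin were not touched, and the job was handed in at about 22 s.

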